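Seat the keyed drill plate on its jig and clamp it

ROBOT

A 6-joint arm with a two-finger parallel gripper is mounted at the origin on the work surface; the furniture and walls round the work are solid. World frame = base frame: x ahead of the robot, y to its left, z up, the work surface at z = 0. Lengths are in m, angles in rad, forces in N, time in s.
With the tool pointing down it reaches from about 0.375 to 0.925 m from the base axis. Payload 5.7 kg.
Tool frame: the origin (TCP) lies at the very end of the fingers, on their centre line; the grasp point (between the pads) lies 19 mm behind it; z points along the fingers, y is the line along which they close (so a half turn about z gives the same grasp; the last joint's range is limited). The gripper opens to 88 mm and grips with 3 to 60 N. Pads are 20 mm wide; open, the fingers measure 115 mm over their backs; the gripper's body (75 mm by 178 mm) begins 61 mm behind the grasp point.
Start: joints at [-1.283, 0.359, 1.51, -0, 1.272, -0.115], TCP at [0.235, -0.552, 0.223] pointing down, gripper open.
Joint ranges: [-2.97, 2.97], [-1.01, 2.36], [0.21, 2.38], [-0.96, 4.11], [0.2, 2.71], [-2.98, 2.98]. Speed limits (rad/s): [2.39, 2.39, 3.14, 3.14, 3.14, 3.14].

INTERFACE

Orientations are given as a unit quaternion [w, x, y, z].
In Python, from rig import manip gives the robot as it stands.
- The arm moves only by the tool apply_moves, never from a script. Its argument "moves" is a list of rows, each a list of 6 numbers: the shift along the tool's x, y, z in cm, then the turn, a rotation vector about the tool's x, y, z in degrees. In form: [[x, y, z, wx, wy, wz], ...]. A call has 1 to 12 rows; each row is the pose to reach, as a shift and turn from the pose commanded when the call began, along the tool's axes at that moment; what a row does not reach only later rows make up. A row lasts 1/10 s, in which the tool goes at most 50 mm and 8.59 degrees, less where a joint would pass 70% of its speed; a pose out of reach is approached as far as the arm can. A call with a gripper value outside its range is refused whole. "fingers" is the opening, from -1 (shut) to 1 (fully open), set as the call begins (left out, the last holds). The fingers move at their own pace and stop on an object; "force" is the grip in N (left out, the last holds). Time passes only in rows, so rows that repeat a pose let the fingers close. It gives the time, the measured TCP pose, the force, the opening and the grip force at its end, in the units of the state.
- manip.get_obs(): the state, without advancing time (a new reading comes with each control period).
- manip.capture(name): name is "side" or "top"; returns a dict with "frame" (480x640x3 uint8, blue, green, red), "mtx" (3x3 intrinsics, pixels), "D" ([k1, k2, p1, p2, k3] as OpenCV has them; the pictures are not rectified), "origin" and "rotation" of the camera in the world. Camera axes: x right, y up, looking along -z (the intrinsics and any distortion apply to the point x, -y, -z); pixel columns grow to the right and rows downward; lengths in m; the calibration is good to about 2 mm. A picture is of the moment at which its call begins. There is no depth.
- manip.close_job(): hands the job in; it is judged then, once.
The state is a dict: "time_s": time; "qpos": joint angles; "joint_velocities": joint speeds; "tau": joint torques, N m; "tool_pos": TCP position; "tool_rot": TCP orientation; "wrist_force": force on the tool from outside, world axes, zero at the start; "moment": the same for the moment, N m; "opening": finger opening in m; "finger_force": force on a finger pad.
Only numpy, scipy, OpenCV 4.12 (cv2) and the standard library are available. Lean on these libraries where they do the work, as an engineer would, in place of code of your own. Each camera call takes 0.05 s, during which the arm holds its last target. There are 200 camera calls.

TASK

The round pale aluminium drill plate lies turned the wrong way on its green jig base and rides up on the three yellow keys. Turn it about the centre spigot by its black knob until its three slots find the keys and it drops flat and fully home on the base, then swing the red clamp arm in over the plate as far as it goes. Do not disturb the wood block and the grey pipe cap beside the jig.

Things in the scene. Friction and masses are not known exactly. Their poses are not given: they have to be found in the camera images.
- jig_base: green jig base fixed to the bench: disc of radius 88 mm, 15 mm thick, with a 62 mm wide lug that reaches to y = +131 mm of its own frame and carries the clamp. Origin: centre of the underside, on the axis of the steel centre spigot (18 mm diameter, top 42 mm above the bench). z up
- rim_key (a point): top of the yellow key of the base that shows past the plate's rim: 180 deg from the base's own +x, this point 78 mm from its centre, 7 mm above the base's top. Key: radii 61 to 82 mm, 14 mm wide. Two more 7 mm keys, hidden under the plate: at 310 deg (counterclockwise from +x; radii 47 to 55 mm, 11 mm wide) and at 55 deg (radii 33 to 41 mm, 9 mm wide)
- plate: aluminium drill plate, 148 mm diameter, 12 mm thick, 0.35 to 0.7 kg, 21 mm bore round the spigot. Origin: centre of the underside, z up. Lies level on the keys (underside 22 mm above the bench) 0.7 to 3.14 rad out of place; seated, 15 mm, its x axis along the base's x (2 deg of play). Drops by its own weight when slots meet keys, which then stop it turning. Turns both ways, some N at the knob
- rim_slot (a point): in the plate's slot that is open at the rim (180 deg from the plate's +x, 20 mm wide), at the plate's top, 70 mm from its centre; it belongs over the rim key. The other through slots: at 310 deg (radii 44 to 58 mm, 17 mm wide) and 55 deg (radii 30 to 44 mm, 15 mm wide); all at different radii, so the plate fits in one orientation only
- plate_knob (a point): middle of the plate's black knob: upright cylinder, 16 mm diameter, 30 mm tall from the plate's top (15 mm above and below this point), 50 mm from the plate's centre at 240 deg from the plate's own +x
- clamp (a joint): angle of the red clamp arm, rad: 0 = open (arm along the base's -x), 1.57 = closed at its stop (arm points to the plate's centre, end over the rim). Closes counterclockwise from above; starts at 0 to 0.4; stays where left, about 1 N at its knob. Arm 62 mm long, 20 wide, underside 29, top 39 mm above the bench: clears the seated plate (top 27 mm), is blocked by an unseated one (top 34 mm)
- clamp_pivot (a point): on the clamp's upright hinge axis, at the top of the base, 108 mm from the base's centre towards the base's +y
- clamp_knob (a point): middle of the black knob on the clamp arm: upright cylinder, 16 mm diameter, 26 mm tall, from 39 to 65 mm above the bench, 42 mm from the pivot axis
- wood_block: beech block 45 x 96 x 35 mm, loose, lying beside the jig; origin: centre of its underside
- pipe_cap: grey pipe end cap, 68 mm diameter, 30 mm high, loose, beside the jig; origin: centre of its underside
Mind the look-alikes: they are no part of the job. There is more than one size of the jig_base; the job needs the largest.

How it is judged:
On the way, in this order (a step that is already met when the one before it is completed fails the run):
1. the plate has dropped home over the three keys, flat on the base, with the clamp still open (z of plate in the frame of jig_base between 0.0135 and 0.0165 m and horizontal distance between plate and jig_base below 0.004 m and angle between plate's own z axis and vertical below 0.03 rad and angle between the x axis of plate and the x axis of jig_base, either way round below 0.12 rad and value of joint clamp below 1.2 rad), for 0.2 s.
2. the clamp arm is closed over the plate (value of joint clamp above 1.42 rad), for 0.2 s.
At the end, for the whole second after the job is handed in: The plate lies still, home over the keys: underside within 1.5 mm of the base's top, within 4 mm of its centre, within 0.03 rad of level and 0.12 rad of the base's x axis; the clamp arm stands over it, joint above 1.42 rad (z of plate in the frame of jig_base between 0.0135 and 0.0165 m and horizontal distance between plate and jig_base below 0.004 m and angle between plate's own z axis and vertical below 0.03 rad and angle between the x axis of plate and the x axis of jig_base, either way round below 0.12 rad and value of joint clamp above 1.42 rad and linear speed of plate below 0.02 m/s); the robot touches nothing.
It fails at once if the wood block is pushed more than 30 mm (distance of wood_block from where it was at the start of the episode above 0.03 m).
It fails at once if the pipe cap is pushed more than 30 mm (distance of pipe_cap from where it was at the start of the episode above 0.03 m).
It also fails if it takes over 56 s, if anything falls off the work surface, if the arm or the gripper's body presses on something with over 40 N, if the wrist force passes 120 N, or if a joint passes its speed limit or range.

## Working session

There is one attempt and no reset: what is moved stays moved. The work goes in short steps, Python scripts to look and compute and a tool call to move; the robot and the scene stay as the last step left them, time stands still between calls to the robot, and variables do not carry over. Pictures are saved under pics/ and viewed, at most 10 in all, crops included, and the job is handed in when it is done.

Besides the shell and the picture viewer there is one more tool, called after "Request:" as name([rows], argument=value, ...), one row to a line, values as JSON. apply_moves: Moves the arm, as the interface text tells. Its arguments: {"type":"object","properties":{"moves":{"type":"array"},"fingers":{"type":"number"},"force":{"type":"number"}},"required":["moves"]}

```bash
mkdir -p pics; cat > h.py <<'E'
import numpy as np,cv2
from rig import manip
def cap(n,f=None):
    c=manip.capture(n)
    if f: cv2.imwrite('pics/'+f,c['frame'])
    return c
def ray(c,u,v):
    p=cv2.undistortPoints(np.array([[[u,v]]],float),np.array(c['mtx']),np.array(c['D'],float))[0,0]
    d=np.array(c['rotation'])@np.array([p[0],-p[1],-1]);return np.array(c['origin']),d
def plane(c,u,v,z):
    o,d=ray(c,u,v);return o+d*(z-o[2])/d[2]
E
python3 - <<'E'
from h import *
for n in('top','side'):
    c=cap(n,n+'0.png');print(n,c['origin'],np.array(c['rotation']).round(2).tolist())
print(manip.get_obs())
E
```

```text
top [0.208661   0.37703096 0.91314963] [0.71, 0.05, -0.06, -0.7]
side [0.33682295 1.0323786  0.58822854] [-0.04, -0.01, 0.44, 0.9]
{'time_s': 0.1, 'qpos': array([-1.28309507e+00,  3.59432580e-01,  1.51129445e+00, -2.52446154e-05,
        1.27249301e+00, -1.15100256e-01]), 'joint_velocities': array([-0.00044472, -0.00148008, -0.00303443,  0.0001821 ,  0.00039044,
        0.00045041]), 'tau': array([-6.38984184e-04, -5.16358030e+01, -2.71406561e+01,  6.76431111e-02,
        2.76856864e-02, -2.02890436e-05]), 'tool_pos': array([ 0.23500966, -0.55140214,  0.2219052 ]), 'tool_rot': array([-8.09627938e-04,  9.79786260e-01,  2.00045549e-01, -8.21521737e-05]), 'wrist_force': array([0.66597301, 0.41250998, 0.08187756]), 'moment': array([ 0.02213415, -0.05786975,  0.03810267]), 'finger_force': 0.0, 'opening': 0.08794715818654762}
```

View pics/top0.png

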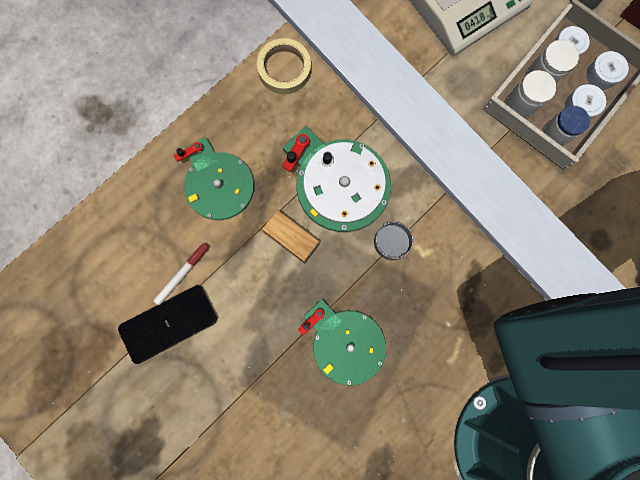

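View pics/side0.png

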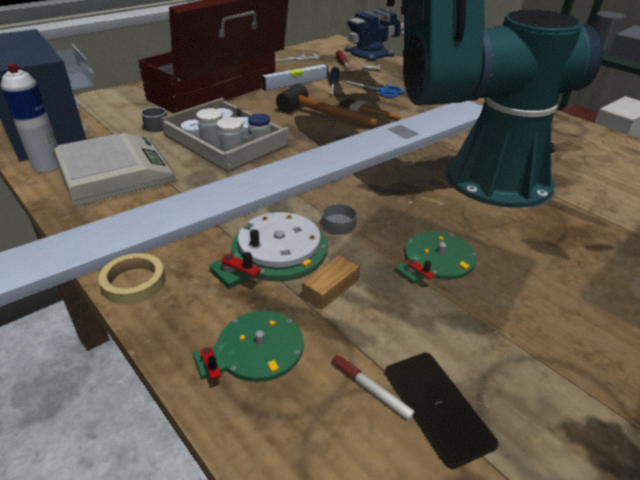

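The top view shows the large jig with its spigot at about (344,182), plate knob (327,158), rim slot near (358,148), rim key (314,213) and clamp knob near (291,157). The side view shows the same jig at about (279,235). A long metal beam runs behind it, so its height needs checking.

```bash
cat > m.py <<'E'
from h import *
c=cap('top'); s=cap('side')
im=cv2.imread('pics/top0.png')
cv2.imwrite('pics/crop_t.png',cv2.resize(im[110:270,250:430],None,fx=4,fy=3.75*4/3.75,interpolation=cv2.INTER_CUBIC)[:600])
im=cv2.imread('pics/side0.png')
cv2.imwrite('pics/crop_s.png',cv2.resize(im[190:310,200:360],None,fx=5,fy=5,interpolation=cv2.INTER_CUBIC))
def P(n,u,v,z): 
    p=plane(c,u,v,z);print(n,p.round(4));return p
sp=P('spigot',344.5,181,.042)
k=P('knob',327,157,.064);key=P('key',314,213,.022);P('slot',358,148,.034);P('cknob',291,155,.065)
P('beamA z0',380,105,0);P('cap',393,240,.03);P('block',291,236,.035)
# spigot by two views
def tri(a,b):
    o1,d1=ray(c,*a);o2,d2=ray(s,*b);A=np.stack([d1,-d2],1);t=np.linalg.lstsq(A,o2-o1,rcond=None)[0]
    return o1+d1*t[0],o2+d2*t[1]
print('spigot tri',tri((344.5,181),(279,235)))
# beam height: near lower-left edge at fixed world: project top edge line onto side's edge
def line_plane(cc,a,b):
    o,d1=ray(cc,*a);_,d2=ray(cc,*b);n=np.cross(d1,d2);n/=np.linalg.norm(n);return n,n@o
for A,B in ((((290,16),(530,285)),((0,304),(470,133))),(((330,5),(560,225)),((0,262),(470,104)))):
    n1,e1=line_plane(c,*A);n2,e2=line_plane(s,*B)
    for x in(.3,.4,.5,.6):
        print('beam',np.linalg.solve(np.array([n1,n2,[1,0,0]]),[e1,e2,x]).round(3))
E
python3 m.py
```

```text
Traceback (most recent call last):
  File "m.py", line 9, in <module>
    sp=P('spigot',344.5,181,.042)
  File "m.py", line 8, in P
    p=plane(c,u,v,z);print(n,p.round(4));return p
  File "h.py", line 11, in plane
    o,d=ray(c,u,v);return o+d*(z-o[2])/d[2]
        ~~~^^^^^^^
  File "h.py", line 9, in ray
    d=np.array(c['rotation'])@np.array([p[0],-p[1],-1]);return np.array(c['origin']),d
      ~~~~~~~~~~~~~~~~~~~~~~~^~~~~~~~~~~~~~~~~~~~~~~~~~
ValueError: matmul: Input operand 1 has a mismatch in its core dimension 0, with gufunc signature (n?,k),(k,m?)->(n?,m?) (size 3 is different from 4)
```

View pics/crop_t.png

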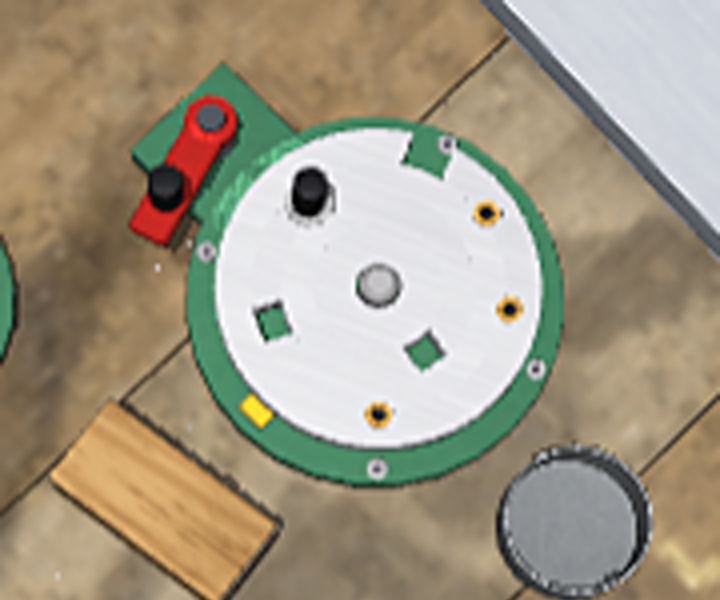

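View pics/crop_s.png

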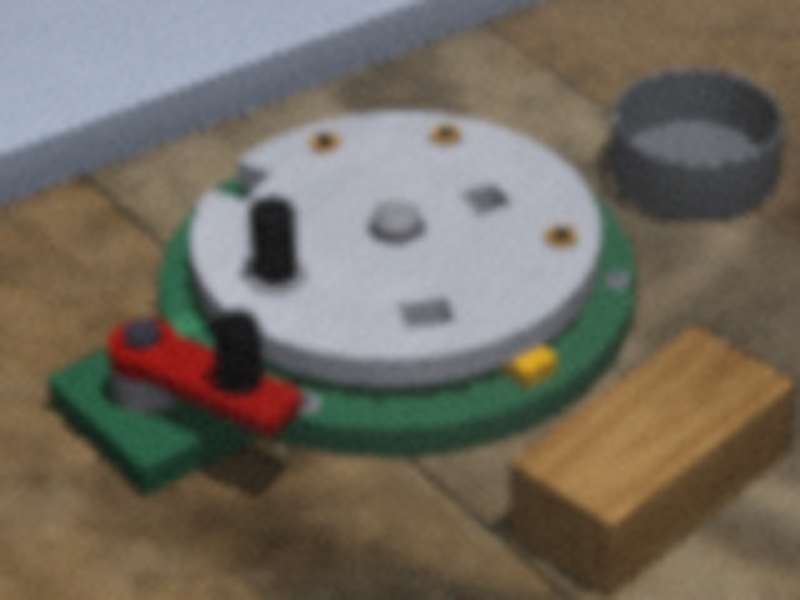

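The crops show the spigot at (344.5,181.5), plate knob top (327.2,155), slot (357,148.7), key (314,212.5) and clamp knob top (291.5,155.5). The camera rotation comes as a quaternion, so I'll fix the helper.

```bash
sed -i "s/np.array(c\['rotation'\])@np/Rotation.from_quat(np.roll(c['rotation'],-1)).as_matrix()@np/; 1i from scipy.spatial.transform import Rotation" h.py
sed -i "s/344.5,181,/344.5,181.5,/;s/327,157,/327.2,155,/;s/358,148,/357,148.7,/;s/314,213,/314,212.5,/;s/291,155,/291.5,155.5,/" m.py
cat >> m.py <<'E'
piv=P('pivot',302.5,139.5,.042)
a=lambda p,q:np.degrees(np.arctan2(*(p-q)[1::-1]))
print('base +y dir',a(piv,sp),'key dir',a(key,sp),'slot dir',a(plane(c,357,148.7,.034),sp),'knob dir',a(k,sp),'clamp arm',a(plane(c,291.5,155.5,.065),piv))
print([np.linalg.norm((q-sp)[:2]).round(4) for q in(piv,key,plane(c,357,148.7,.034),k)])
E
python3 m.py
```

```text
spigot [0.4565 0.3086 0.042 ]
knob [0.498 0.341 0.064]
key [0.4031 0.3623 0.022 ]
slot [0.5212 0.2852 0.034 ]
cknob [0.4956 0.4039 0.065 ]
beamA z0 [0.622  0.2372 0.    ]
cap [0.3534 0.2206 0.03  ]
block [0.357  0.4028 0.035 ]
spigot tri (array([0.45989355, 0.30790161, 0.03348767]), array([0.45885953, 0.30795702, 0.03318799]))
beam [ 0.3   -0.021 -0.011]
beam [ 0.4    0.064 -0.011]
beam [ 0.5    0.149 -0.011]
beam [ 0.6    0.235 -0.011]
beam [ 0.3   -0.195 -0.014]
beam [ 0.4   -0.091 -0.006]
beam [0.5   0.013 0.003]
beam [0.6   0.117 0.011]
pivot [0.534  0.3852 0.042 ]
base +y dir 44.701309210093655 key dir 134.83923918001867 slot dir -19.84868899888339 knob dir 38.021138055951994 clamp arm 154.08289712492868
[np.float64(0.109), np.float64(0.0758), np.float64(0.0688), np.float64(0.0527)]
```

The measurements agree with each other: pivot radius 109 mm (108 given), knob 52.7 mm, base yaw about −45°, and plate yaw about 160°. The shortest way is 155° counterclockwise, taking the knob from about 39° to 195°. I'll cage the knob with the fingers and move it round the arc.

```bash
cat > rel.py <<'E'
from h import *
def rel(*T):
    o=manip.get_obs();R=Rotation.from_quat(np.roll(o['tool_rot'],-1)).as_matrix();ax=np.degrees(np.arctan2(R[1,0],R[0,0]))
    print('now',o['tool_pos'].round(4),'xang',ax.round(1),'t',o['time_s'])
    for x,y,z,a in T:
        d=R.T@(np.array([x,y,z])-o['tool_pos'])*100
        print(d.round(2).tolist(),'wz',round(-((a-ax+180)%360-180),1))
E
python3 -c "
from rel import *
rel((.5,-.1,.24,39),(.497,.340,.2,39))"
```

```text
now [ 0.2351 -0.5517  0.2223] xang 23.1 t 0.3
[42.08, -31.18, -1.74] wz -15.9
[59.05, -71.77, 2.29] wz -15.9
```

Request:
apply_moves([
  [42, -31, -1.7, 0, 0, -8],
  [42, -31, -1.7, 0, 0, -16],
  [42, -31, -1.7, 0, 0, -16],
  [42, -31, -1.7, 0, 0, -16],
  [42, -31, -1.7, 0, 0, -16],
  [42, -31, -1.7, 0, 0, -16],
  [42, -31, -1.7, 0, 0, -16],
  [42, -31, -1.7, 0, 0, -16],
  [42, -31, -1.7, 0, 0, -16],
  [42, -31, -1.7, 0, 0, -16],
  [42, -31, -1.7, 0, 0, -16],
  [59, -71.8, 2.3, 0, 0, -16],
], fingers=0)

```text
time_s: 1.5
tool_pos: [0.5028, -0.0528, 0.236]
tool_rot: [0.002, 0.943, 0.334, 0.002]
wrist_force: [1.1, 0.5, -0.7]
opening: 0.0438
finger_force: 0.0
```

```bash
python3 -c "
from rel import *
rel((.497,.340,.12,39))"
```

```text
now [ 0.5028 -0.0528  0.236 ] xang 39.0 t 1.5
[24.27, -30.92, 11.52] wz 0.0
```

Request:
apply_moves([
  [24.3, -30.9, 11.5, 0, 0, 0],
  [24.3, -30.9, 11.5, 0, 0, 0],
  [24.3, -30.9, 11.5, 0, 0, 0],
  [24.3, -30.9, 11.5, 0, 0, 0],
  [24.3, -30.9, 11.5, 0, 0, 0],
  [24.3, -30.9, 11.5, 0, 0, 0],
  [24.3, -30.9, 11.5, 0, 0, 0],
  [24.3, -30.9, 11.5, 0, 0, 0],
  [24.3, -30.9, 11.5, 0, 0, 0],
  [24.3, -30.9, 11.5, 0, 0, 0],
  [24.3, -30.9, 11.5, 0, 0, 0],
])

```text
time_s: 2.6
tool_pos: [0.4934, 0.3398, 0.1203]
tool_rot: [0.0, 0.942, 0.335, -0.0]
wrist_force: [0.0, -0.7, 0.1]
opening: 0.0442
finger_force: 0.0
```

```bash
python3 -c "
from rel import *
rel((.497,.340,.042,39))
cv2.imwrite('pics/s1.png',cv2.resize(cap('side')['frame'][120:320,160:400],None,fx=3,fy=3))"
```

```text
now [0.4934 0.3398 0.1203] xang 39.1 t 2.6
[0.3, 0.21, 7.83] wz 0.1
```

View pics/s1.png

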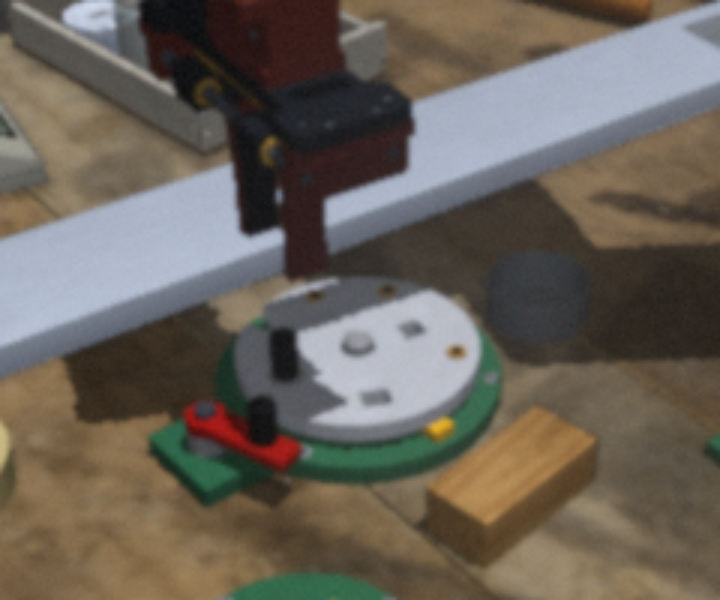

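The fingers sit directly above the plate knob: finger ends at crop (258,232) and (306,276), knob top at (283,335). I'll descend and close lightly to centre on the knob.

Request:
apply_moves([
  [0.3, 0.2, 3, 0, 0, 0],
  [0.3, 0.2, 5.5, 0, 0, 0],
  [0.3, 0.2, 7.0, 0, 0, 0],
  [0.3, 0.2, 7.7, 0, 0, 0],
  [0.3, 0.2, 7.7, 0, 0, 0],
  [0.3, 0.2, 7.7, 0, 0, 0],
])

```text
time_s: 3.25
tool_pos: [0.4979, 0.3406, 0.0442]
tool_rot: [-0.0, 0.943, 0.334, 0.001]
wrist_force: [-0.2, -0.0, 0.3]
opening: 0.0439
finger_force: 0.0
```

Request:
apply_moves([
  [0, 0, 0, 0, 0, 0],
  [0, 0, 0, 0, 0, 0],
  [0, 0, 0, 0, 0, 0],
  [0, 0, 0, 0, 0, 0],
  [0, 0, 0, 0, 0, 0],
  [0, 0, 0, 0, 0, 0],
], fingers=-0.55, force=10)

```text
time_s: 3.85
tool_pos: [0.497, 0.3411, 0.0432]
tool_rot: [-0.0, 0.942, 0.335, -0.0]
wrist_force: [-0.1, 0.5, -0.9]
opening: 0.0198
finger_force: 0.0
```

Request:
apply_moves([
  [-0.02, -0.45, 0, 0, 0, -5],
  [-0.08, -0.89, 0, 0, 0, -10],
  [-0.18, -1.33, 0, 0, 0, -15],
  [-0.31, -1.76, 0, 0, 0, -20],
  [-0.48, -2.18, 0, 0, 0, -25],
  [-0.69, -2.57, 0, 0, 0, -30],
  [-0.93, -2.95, 0, 0, 0, -35],
  [-1.2, -3.31, 0, 0, 0, -40],
  [-1.51, -3.64, 0, 0, 0, -45],
  [-1.84, -3.94, 0, 0, 0, -50],
  [-2.2, -4.22, 0, 0, 0, -55],
  [-2.57, -4.46, 0, 0, 0, -60],
])

```text
time_s: 5.05
tool_pos: [0.45, 0.3594, 0.0433]
tool_rot: [0.001, 0.647, 0.762, 0.001]
wrist_force: [3.6, -1.0, -1.4]
opening: 0.0201
finger_force: 1.4
```

```bash
python3 -c "
from rel import *
rel();print(manip.get_obs()['wrist_force'])
cv2.imwrite('pics/s2.png',cv2.resize(cap('side')['frame'][170:320,180:380],None,fx=4,fy=4))"
```

```text
now [0.45   0.3594 0.0433] xang 99.3 t 5.05
[ 3.55326889 -1.04583471 -1.38839016]
```

View pics/s2.png

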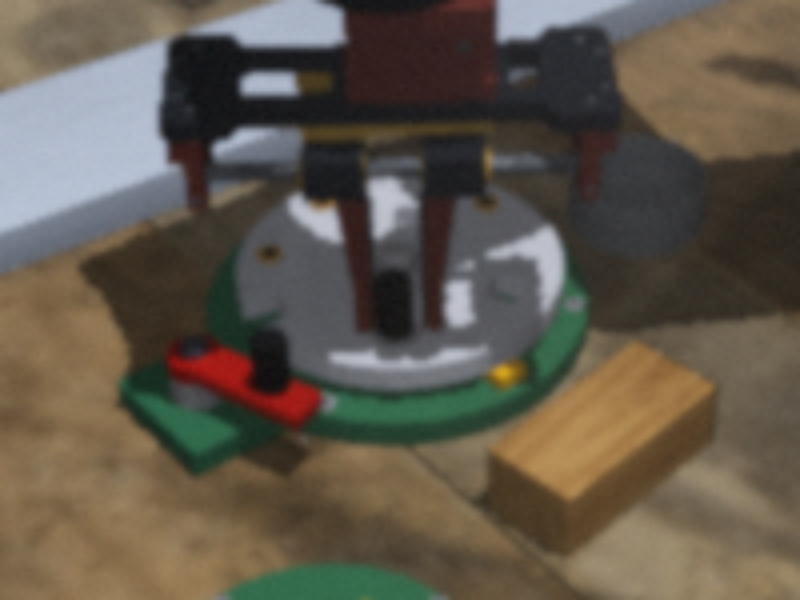

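The knob, at crop (395,305), is between the fingers and the plate is turning with it. I'll do another 60°.

Request:
apply_moves([
  [-0.02, -0.45, 0, 0, 0, -5],
  [-0.08, -0.89, 0, 0, 0, -10],
  [-0.18, -1.33, 0, 0, 0, -15],
  [-0.31, -1.76, 0, 0, 0, -20],
  [-0.48, -2.18, 0, 0, 0, -25],
  [-0.69, -2.57, 0, 0, 0, -30],
  [-0.93, -2.95, 0, 0, 0, -35],
  [-1.2, -3.31, 0, 0, 0, -40],
  [-1.51, -3.64, 0, 0, 0, -45],
  [-1.84, -3.94, 0, 0, 0, -50],
  [-2.2, -4.22, 0, 0, 0, -55],
  [-2.57, -4.46, 0, 0, 0, -60],
])

```text
time_s: 6.3
tool_pos: [0.4105, 0.328, 0.0436]
tool_rot: [0.001, 0.181, 0.984, 0.001]
wrist_force: [3.1, 2.0, -1.5]
opening: 0.0196
finger_force: 1.3
```

```bash
python3 -c "
from rel import *
r=5.1
rel()
for t in range(2,34,2): a=np.radians(t);print(t,round(r*(np.cos(a)-1),2),round(-r*np.sin(a),2))"
```

```text
now [0.4105 0.328  0.0436] xang 159.2 t 6.3
2 -0.0 -0.18
4 -0.01 -0.36
6 -0.03 -0.53
8 -0.05 -0.71
10 -0.08 -0.89
12 -0.11 -1.06
14 -0.15 -1.23
16 -0.2 -1.41
18 -0.25 -1.58
20 -0.31 -1.74
22 -0.37 -1.91
24 -0.44 -2.07
26 -0.52 -2.24
28 -0.6 -2.39
30 -0.68 -2.55
32 -0.77 -2.7
```

Request:
apply_moves([
  [-0.01, -0.36, 0, 0, 0, -4],
  [-0.05, -0.71, 0, 0, 0, -8],
  [-0.11, -1.06, 0, 0, 0, -12],
  [-0.2, -1.41, 0, 0, 0, -16],
  [-0.31, -1.74, 0, 0, 0, -20],
  [-0.44, -2.07, 0, 0, 0, -24],
  [-0.52, -2.24, 0, 0, 0, -26],
  [-0.6, -2.39, 0, 0, 0, -28],
  [-0.68, -2.55, 0, 0, 0, -30],
])

```text
time_s: 7.2
tool_pos: [0.4079, 0.3021, 0.0437]
tool_rot: [0.001, -0.079, 0.997, 0.001]
wrist_force: [2.3, 2.2, -0.1]
opening: 0.0198
finger_force: 1.3
```

Request:
apply_moves([
  [0, -0.09, 0, 0, 0, -1],
  [0, -0.18, 0, 0, 0, -2],
  [-0.01, -0.27, 0, 0, 0, -3],
  [-0.01, -0.36, 0, 0, 0, -4],
  [-0.02, -0.45, 0, 0, 0, -5],
  [-0.03, -0.53, 0, 0, 0, -6],
  [-0.04, -0.62, 0, 0, 0, -7],
  [-0.05, -0.71, 0, 0, 0, -8],
])

```text
time_s: 8.0
tool_pos: [0.4068, 0.2934, 0.0429]
tool_rot: [-0.001, -0.149, 0.989, -0.0]
wrist_force: [-0.7, 3.4, -0.2]
opening: 0.0196
finger_force: 1.6
```

```bash
python3 -c "
from rel import *
rel()
cv2.imwrite('pics/s3.png',cv2.resize(cap('side')['frame'][170:320,180:380],None,fx=4,fy=4))"
```

```text
now [0.4068 0.2934 0.0429] xang -162.9 t 8.0
```

View pics/s3.png

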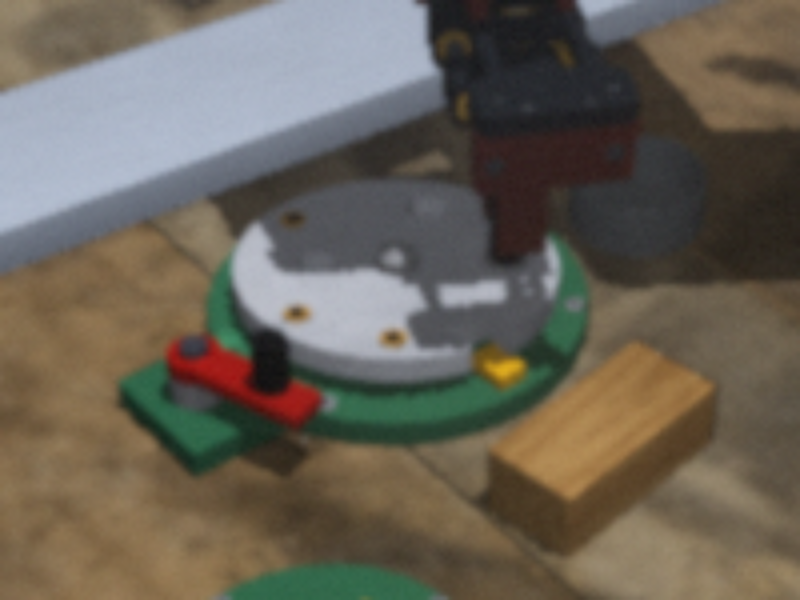

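The rim slot is almost over the yellow key at crop (500,365), and the plate is still riding up. I'll keep going slowly.

Request:
apply_moves([
  [0, -0.05, 0, 0, 0, -0.5],
  [0, -0.1, 0, 0, 0, -1],
  [0, -0.15, 0, 0, 0, -1.5],
  [0, -0.2, 0, 0, 0, -2],
  [0, -0.24, 0, 0, 0, -2.5],
  [-0.01, -0.28, 0, 0, 0, -3],
])

```text
time_s: 8.65
tool_pos: [0.4083, 0.2911, 0.043]
tool_rot: [-0.0, -0.175, 0.985, -0.0]
wrist_force: [-2.2, 2.4, -1.0]
opening: 0.02
finger_force: 1.3
```

```bash
python3 -c "
from rel import *
rel()
cv2.imwrite('pics/s4.png',cv2.resize(cap('side')['frame'][170:320,180:380],None,fx=4,fy=4))"
```

```text
now [0.4083 0.2911 0.043 ] xang -159.9 t 8.65
```

View pics/s4.png

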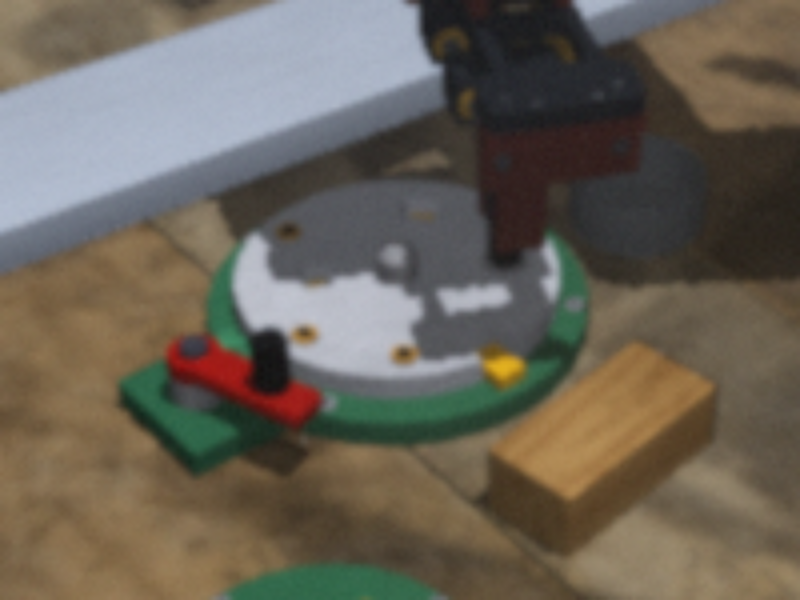

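The plate has dropped: it sits lower on the spigot, with yellow keys showing in the slots, including the rim key at crop (502,367). I'll centre the cage, lift off and go to the clamp knob.

Request:
apply_moves([
  [0, 0.15, 0, 0, 0, 0],
  [0, 0.15, 0, 0, 0, 0],
  [0, 0.15, -2, 0, 0, 0],
  [0, 0.15, -5, 0, 0, 0],
  [0, 0.15, -8, 0, 0, 0],
  [0, 0.15, -8, 0, 0, 0],
], fingers=-0.4)

```text
time_s: 9.3
tool_pos: [0.4113, 0.294, 0.1269]
tool_rot: [0.004, -0.174, 0.985, 0.001]
wrist_force: [0.4, 0.6, -0.3]
opening: 0.0265
finger_force: 0.0
```

```bash
python3 -c "
from rel import *
rel((.496,.404,.12,152))
im=cap('side')['frame']
cv2.imwrite('pics/s5.png',cv2.resize(im[170:320,180:380],None,fx=4,fy=4))"
```

```text
now [0.4113 0.294  0.1269] xang -159.9 t 9.3
[-11.72, 7.42, 0.79] wz 48.1
```

View pics/s5.png

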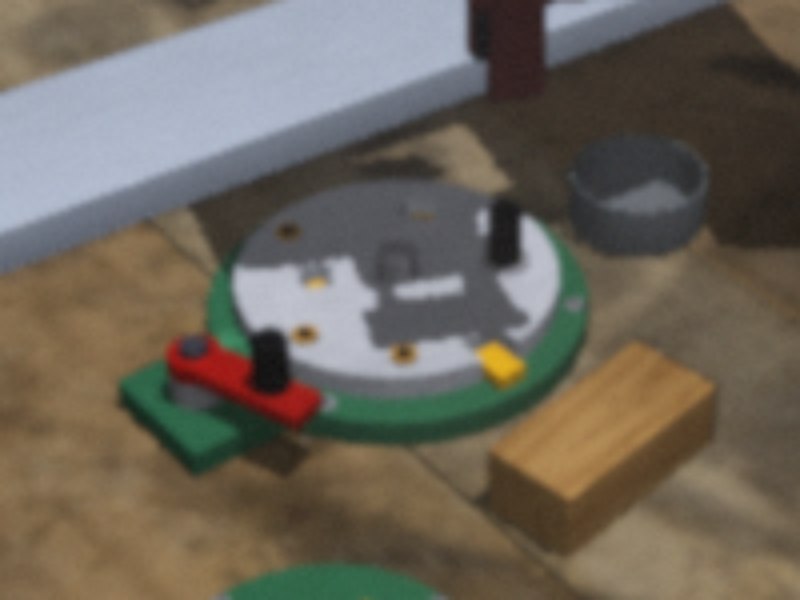

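The plate is flat, with all three slots on their yellow keys and the rim key at crop (500,365). The clamp knob is untouched at crop (270,360).

Request:
apply_moves([
  [-3, 2, 0.5, 0, 0, 8],
  [-6, 4, 0.7, 0, 0, 16],
  [-9, 6, 0.7, 0, 0, 24],
  [-11.7, 7.4, 0.7, 0, 0, 32],
  [-11.7, 7.4, 0.7, 0, 0, 40],
  [-11.7, 7.4, 0.7, 0, 0, 48],
  [-11.7, 7.4, 0.7, 0, 0, 48],
  [-11.7, 7.4, 0.7, 0, 0, 48],
], fingers=-0.1)

```text
time_s: 10.15
tool_pos: [0.4923, 0.4018, 0.1151]
tool_rot: [-0.001, 0.239, 0.971, -0.001]
wrist_force: [-0.2, 0.9, -0.3]
opening: 0.0394
finger_force: 0.0
```

```bash
python3 -c "
from rel import *
rel((.496,.404,.046,152))"
```

```text
now [0.4923 0.4018 0.1151] xang 152.3 t 10.15
[-0.23, 0.38, 6.91] wz 0.3
```

Request:
apply_moves([
  [-0.2, 0.4, 2, 0, 0, 0],
  [-0.2, 0.4, 4, 0, 0, 0],
  [-0.2, 0.4, 5.5, 0, 0, 0],
  [-0.2, 0.4, 6.6, 0, 0, 0],
  [-0.2, 0.4, 6.8, 0, 0, 0],
  [-0.2, 0.4, 6.8, 0, 0, 0],
])

```text
time_s: 10.75
tool_pos: [0.4963, 0.4048, 0.048]
tool_rot: [-0.0, 0.241, 0.971, -0.0]
wrist_force: [-0.2, 0.4, 0.3]
opening: 0.0395
finger_force: 0.0
```

Request:
apply_moves([
  [0, 0, 0, 0, 0, 0],
  [0, 0, 0, 0, 0, 0],
  [0, 0, 0, 0, 0, 0],
  [0, 0, 0, 0, 0, 0],
], fingers=-0.5)

```text
time_s: 11.15
tool_pos: [0.4967, 0.4051, 0.0487]
tool_rot: [0.0, 0.241, 0.97, 0.0]
wrist_force: [0.5, -0.4, 0.4]
opening: 0.022
finger_force: 0.0
```

```bash
python3 -c "
from rel import *
p=np.array([.5338,.384]);rel(*[(*(p+.0425*np.array([np.cos(np.radians(a)),np.sin(np.radians(a))])),.046,a) for a in (158,164,170,176,182,188,194,200,206,212,218,222,226)])"
```

```text
now [0.4967 0.4051 0.0487] xang 152.1 t 11.15
[-0.04, -0.56, 0.27] wz -5.9
[-0.11, -1.0, 0.27] wz -11.9
[-0.23, -1.43, 0.27] wz -17.9
[-0.38, -1.85, 0.27] wz -23.9
[-0.59, -2.24, 0.27] wz -29.9
[-0.83, -2.62, 0.27] wz -35.9
[-1.11, -2.96, 0.27] wz -41.9
[-1.42, -3.28, 0.27] wz -47.9
[-1.77, -3.56, 0.27] wz -53.9
[-2.14, -3.8, 0.27] wz -59.9
[-2.53, -4.0, 0.27] wz -65.9
[-2.81, -4.12, 0.27] wz -69.9
[-3.09, -4.21, 0.27] wz -73.9
```

Request:
apply_moves([
  [0, -0.56, 0.1, 0, 0, -6],
  [-0.1, -1.0, 0.1, 0, 0, -12],
  [-0.22, -1.43, 0.1, 0, 0, -18],
  [-0.38, -1.85, 0.1, 0, 0, -24],
  [-0.58, -2.24, 0.1, 0, 0, -30],
  [-0.82, -2.62, 0.1, 0, 0, -36],
  [-1.1, -2.96, 0.1, 0, 0, -42],
  [-1.42, -3.28, 0.1, 0, 0, -48],
  [-1.77, -3.56, 0.1, 0, 0, -54],
  [-2.14, -3.8, 0.1, 0, 0, -60],
  [-2.53, -4.0, 0.1, 0, 0, -66],
  [-2.81, -4.12, 0.1, 0, 0, -70],
])

```text
time_s: 12.35
tool_pos: [0.5024, 0.3556, 0.0476]
tool_rot: [0.001, -0.361, 0.933, 0.0]
wrist_force: [0.6, 0.9, -0.3]
opening: 0.0222
finger_force: 0.4
```

Request:
apply_moves([
  [0, -0.1, 0, 0, 0, -1],
  [0, -0.2, 0, 0, 0, -2],
  [0, -0.3, 0, 0, 0, -3],
  [0, -0.4, 0, 0, 0, -4],
  [0, -0.4, 0, 0, 0, -4],
])

```text
time_s: 12.85
tool_pos: [0.5046, 0.3525, 0.0472]
tool_rot: [-0.0, -0.391, 0.92, 0.0]
wrist_force: [0.1, 0.7, 0.2]
opening: 0.0218
finger_force: 0.4
```

Request:
apply_moves([
  [0, -0.1, 0, 0, 0, 0],
  [0, -0.2, 0, 0, 0, 0],
  [0, -0.3, 0, 0, 0, 0],
  [0, -0.3, 0, 0, 0, 0],
])

```text
time_s: 13.25
tool_pos: [0.5048, 0.3522, 0.0471]
tool_rot: [-0.001, -0.391, 0.921, 0.002]
wrist_force: [-6.2, 9.0, 2.0]
opening: 0.0218
finger_force: 5.4
```

The stop is reached: about 11 N, and the tool is held. I'll back off, lift and check.

Request:
apply_moves([
  [0, 0.2, 0, 0, 0, 0],
  [0, 0.2, 0, 0, 0, 0],
  [0, 0.2, -2, 0, 0, 0],
  [0, 0.2, -5, 0, 0, 0],
  [0, 0.2, -9, 0, 0, 0],
  [0, 0.2, -12, 0, 0, 0],
  [0, 0.2, -15, 0, 0, 0],
  [0, 0.2, -15, 0, 0, 0],
], fingers=-0.35)

```text
time_s: 14.05
tool_pos: [0.5083, 0.3526, 0.2019]
tool_rot: [0.004, -0.391, 0.92, 0.0]
wrist_force: [0.8, 0.3, -0.7]
opening: 0.0287
finger_force: 0.0
```

```bash
python3 -c "
from rel import *
rel();print(manip.get_obs()['wrist_force'])
cv2.imwrite('pics/s6.png',cv2.resize(cap('side')['frame'][170:320,180:380],None,fx=4,fy=4))"
```

```text
now [0.5083 0.3526 0.2019] xang -133.9 t 14.05
[ 0.77484187  0.28240358 -0.65863313]
```

View pics/s6.png

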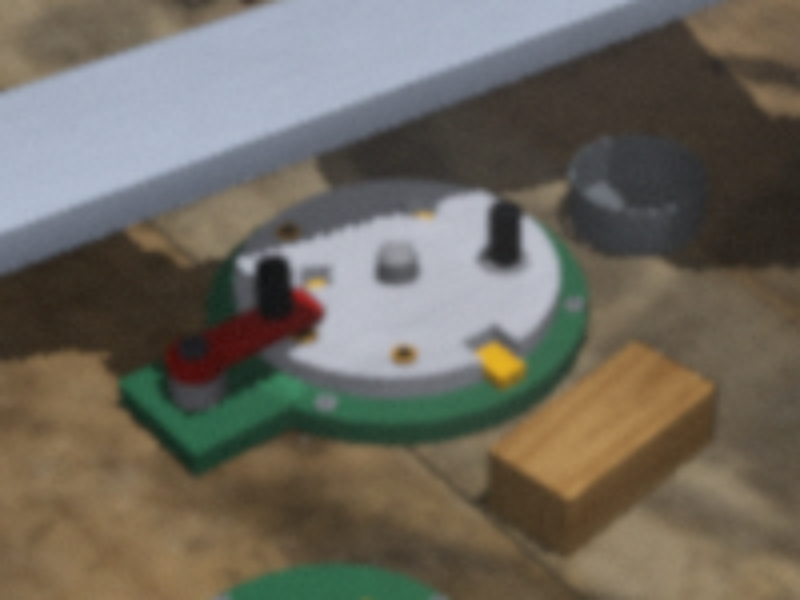

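The clamp arm, crop (195,355) to (310,300), points at the spigot over the rim. The plate is flat on its keys, and the wood block and pipe cap have not moved. I'm handing in.

```bash
python3 -c "
from rig import manip
print(manip.close_job())"
```

```text
the job is handed in; nothing more can be done
None
```

The drill plate is seated flat over its three keys, the clamp arm is closed to its stop over it, the wood block and pipe cap are undisturbed, and the job was handed in at about 14 s; no verdict came back.

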